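# Draw out the fume extractor's filter tray with the pull hook

## Robot

A 6-joint arm with a two-finger parallel gripper is mounted at the origin on the work surface. World frame = base frame: x ahead of the robot, y to its left, z up, the work surface at z = 0. Lengths are in m, angles in degrees, forces in N, time in s.
With the tool pointing down it reaches from about 0.325 to 0.775 m from the base axis. Payload 5.5 kg.
Tool frame: the origin (TCP) lies at the centre of the arm's flange, where the gripper is bolted on; the fingertips stand 182 mm ahead of it and the grasp point (between the pads) lies 163 mm ahead of it; z points along the fingers, y is the line along which they close (so a half turn about z gives the same grasp; the last joint's range is limited). The gripper opens to 88 mm and grips with 3 to 60 N. Pads are 20 mm wide; open, the fingers measure 115 mm over their backs; the gripper's body (75 mm by 178 mm) begins 61 mm behind the grasp point.
Start: joints at [68.085, 5.22, 70.514, -0, 104.267, -3.249], TCP at [0.192, 0.568, 0.405] pointing down, gripper open.
Joint ranges: [-164.24, 164.24], [-49.07, 125.15], [9.68, 141.18], [-86.29, 266.29], [3.28, 154.24], [-151.56, 151.56]. Speed limits (degrees/s): [147.25, 147.25, 172.46, 180, 180, 180].

## Interface

Orientations are given as [roll, pitch, yaw] about the fixed x, y, z axes, in that order (R = Rz(yaw) Ry(pitch) Rx(roll)).
In Python, from station import r gives the robot as it stands. The module is installed in compiled form; this text tells all that it offers. Calls block until the motion is done:
- r.reach(position, orientation): joint-space move of the TCP to a pose.
- r.servo_line(position, rotation=None, speed=0.15): straight line of the TCP; rotation=None keeps the orientation; speed is the mean speed in m/s.
- r.move_joints(angles): joint-space move.
- r.let_go() and r.grab(squeeze=None): open the fingers fully, or close them until they stop; squeeze is the grip in N (None keeps the last).
- r.wait(seconds).
- r.inverse_kinematics(position, orientation): joint angles nearest the present ones, or None.
- r.sense(): the state.
- r.snapshot(name): name is "scene" or "top" or "wrist"; returns a dict with "frame" (420x560x3 uint8, red, green, blue), "fx", "fy", "cx", "cy" (pixels), "R" (3x3) and "t" (3): a world point X has camera coordinates R X + t. Camera axes: x right, y down, z forward; pixel columns grow to the right and rows downward; lengths in m; the calibration is good to about 2 mm. A picture is of the moment at which its call begins. There is no depth.
A pose or a line that the arm cannot do raises r.IKError and nothing moves.
- r.hand_in(): hands the job in; it is judged then, once.
The state is a dict: "clock": time; "joints": joint angles; "joint_vel": joint speeds; "joint_torque": joint torques, N m; "tcp_pos": TCP position; "orientation": TCP orientation; "contact_force": force on the tool from outside, world axes, zero at the start; "torque": the same for the moment, N m; "opening": finger opening in m; "gripper_force": force on a finger pad.
Only numpy, scipy, OpenCV 4.12 (cv2) and the standard library are available. Lean on these libraries where they do the work, as an engineer would, in place of code of your own. Each camera call takes 0.05 s, during which the arm holds its last target. There are 200 camera calls.

## Task

Take the pull hook from its cradle, put its bent tip down into the finger hole of the fume extractor's filter tray and draw the tray out with the hook until it comes up against its hidden rubber end stop; lean on the stop with a pull of about 12 N for a moment, and never load the tray's lip with 22 N or more. Then unhook, leave the tray drawn out, and hang the hook back in its cradle as it was. Do not touch the tray with the gripper or push the other things on the bench about.

Things in the scene. Friction and masses are not known exactly. Their poses are not given: they have to be found in the camera images.
- hook: the pull hook, loose, 0.14 kg: black square handle bar 110 x 18 x 18 mm along its x, then a steel rod 8 mm thick straight on from the +x end and bent straight down (-z); that leg's axis is 125 mm ahead (+x) of the origin, its end 32 mm below it. Origin: centre of the handle, best gripped there on the two upright sides (y faces) with 60 N or more, so that it does not turn under the pull
- hook_tip (a point): lowest point of the hook's bent-down leg, on the leg's axis, at (125, 0, -32) mm in the hook's frame; axes as the hook
- cradle: the hook's fixed cradle: dark steel base 120 x 70 x 8 mm and two uprights 12 mm thick, 42 mm either side of the middle along its x (72 mm free between them), each with an open-topped slot 24 mm wide, floor 50 mm and top 68 mm above the bench. The handle lies in both slots along the cradle's x, the tip hanging down past the +x end. Origin under its centre
- cradle_rest (a point): where the centre of the hook's handle lies in the cradle, 59 mm above the bench, midway between the uprights; same axes as the cradle
- extractor: fixed white fume extractor, 240 (x) x 220 (y) x 170 mm high, origin under its centre; its front, with the tray, looks along its -x axis, roughly to the robot's left. A hidden rubber end stop inside, set differently each time, stops the tray 70 to 110 mm from fully in; it can only be felt: on it the pull rises steadily, by 4 to 10 N per mm
- tray: aluminium filter tray of the extractor, 0.5 to 1.1 kg; slides straight out along its own (and the extractor's) -x with a steady drag of about 3 N and stays where it is left. Origin: at bench height below the rear face of its front plate (8 mm thick, 190 wide, 20 to 118 mm above the bench). Fully in, it is at x = -120 mm in the extractor's frame; at the start 0 to 15 mm out
- tray_hole (a point): centre of the finger hole at the top face of the tray's lip: round, 18 mm across, right through. The lip is flat, 50 mm wide, 5 mm thick, top 60 mm above the bench, free below, and sticks out 44 mm from the front plate with the hole in its middle, 22 mm off the plate; axes as the tray
- insert: bystander: steel mould insert lying flat, 70 x 45 x 14 mm with a 24 mm round boss 6 mm high; origin under its centre
- jar: bystander: amber glass jar, 60 mm across, 75 mm high; origin under its centre
- spool: bystander: brass ring spool, 64 mm across, 30 mm high; origin under its centre
- driver: bystander: black-handled screwdriver lying on the bench; origin under it
- vblock: bystander: dark steel V-block, 60 x 50 x 40 mm; origin under its centre
- cup: bystander: steel cup, 72 mm across, 80 mm high; origin under its centre
There are look-alikes about, which are no part of the job. Leave any yellow look-alike of the hook alone.

How it is judged (in metres and radians):
On the way, in this order (a step that is already met when the one before it is completed fails the run):
1. the hook's tip is down in the tray's finger hole (horizontal distance between hook_tip and tray_hole below 0.011 m and z of hook_tip in the frame of tray_hole below -0.007 m), for 0.2 s.
2. with the tip in the hole, the tray is pulled out at least 65 mm and leans on its end stop with more than 5 N (besides the drag) for 0.3 s (all of step 1 and x of tray in the frame of extractor below -0.185 m and contact force between tray and extractor above 5 N), for 0.3 s.
At the end, for the whole second after the job is handed in: The tray is still drawn out, at least 65 mm from fully in, and at rest; the hook lies at rest in both slots of its cradle, handle centre within 13 mm of the rest point sideways and 4 mm in height, tip at the cradle's +x end and hanging down (x of tray in the frame of extractor below -0.185 m and linear speed of tray below 0.01 m/s and horizontal distance between hook and cradle_rest below 0.013 m and z of hook in the frame of cradle_rest between -0.004 and 0.004 m and x of hook_tip in the frame of cradle_rest above 0.1 m and z of hook_tip in the frame of cradle_rest below -0.02 m and linear speed of hook below 0.02 m/s); the robot touches nothing.
It fails at once if the hook loads the tray with 22 N or more (contact force between hook and tray above 22 N).
It fails at once if the gripper touches the tray (contact force between any of the fingers, the arm and tray above 0.5 N).
It fails at once if one of the other things is pushed more than 20 mm (distance of any of insert, jar, spool, driver, vblock, cup from where it was at the start of the episode above 0.02 m).
It also fails if it takes over 64 s, if anything falls off the work surface, if the arm or the gripper's body presses on something with over 40 N, if the wrist force passes 120 N, or if a joint passes its speed limit or range.

## Working session

There is one attempt and no reset: what is moved stays moved. The work goes in short steps, each a Python script; the robot and the scene stay as the last script left them, time stands still between calls to the robot, and variables do not carry over. Pictures are saved under pics/ and viewed, at most 10 in all, crops included, and the job is handed in when it is done.

```bash
mkdir -p pics; cat > h.py <<'E'
import numpy as np, cv2
from station import r
def snap(n,f):
    s=r.snapshot(n); cv2.imwrite('pics/'+f,cv2.cvtColor(s['frame'],cv2.COLOR_RGB2BGR))
    np.savez('pics/'+f+'.npz',**{k:np.array(v) for k,v in s.items()}); return s
def load(f): return dict(np.load('pics/'+f+'.npz'))
def ray(s,u,v,z):
    R=np.array(s['R']);t=np.array(s['t']);c=-R.T@t
    d=R.T@np.array([(u-s['cx'])/s['fx'],(v-s['cy'])/s['fy'],1]); return c+d*(z-c[2])/d[2]
def proj(s,X):
    p=np.array(s['R'])@np.array(X)+np.array(s['t']); return s['fx']*p[0]/p[2]+s['cx'],s['fy']*p[1]/p[2]+s['cy']
E
python3 - <<'E'
from h import *
for n in('top','scene'):
    s=snap(n,n+'0.png'); print(n,s['fx'],s['cx'],s['cy'],np.round(s['R'],3).tolist(),-np.array(s['R']).T@s['t'])
print(r.sense())
E
```

```text
top 480.5239675287555 288.8952458748813 207.04385714171053 [[0.021, -1.0, 0.005], [-0.985, -0.021, -0.168], [0.169, -0.001, -0.986]] [0.31038832 0.06665344 1.35813533]
scene 405.11178422694184 275.4382832008103 205.0424933379387 [[-0.318, 0.948, 0.005], [0.764, 0.26, -0.591], [-0.562, -0.184, -0.807]] [1.26524191 0.30105628 1.13731212]
{'clock': 0.1, 'joints': array([ 6.80838399e+01,  5.25716278e+00,  7.05733754e+01, -5.58745211e-04,
        1.04265789e+02, -3.24835059e+00]), 'joint_vel': array([ 0.09476442, -0.08147345, -0.04713202,  0.06497544,  0.03225724,
       -0.01150308]), 'joint_torque': array([ 2.39413523e-03, -4.47857308e+01, -4.07568276e+01,  6.99915178e-02,
        2.84238771e-02, -1.00355637e-04]), 'tcp_pos': array([0.19206749, 0.56848142, 0.40365255]), 'orientation': array([-1.79903797e+02, -4.91742065e-03,  1.61332049e+02]), 'contact_force': array([-0.04905094, -0.44376933,  0.41259246]), 'torque': array([-0.05368205,  0.01632572, -0.00941643]), 'gripper_force': 0.0, 'opening': 0.08765453966633929}
```

View pics/top0.png

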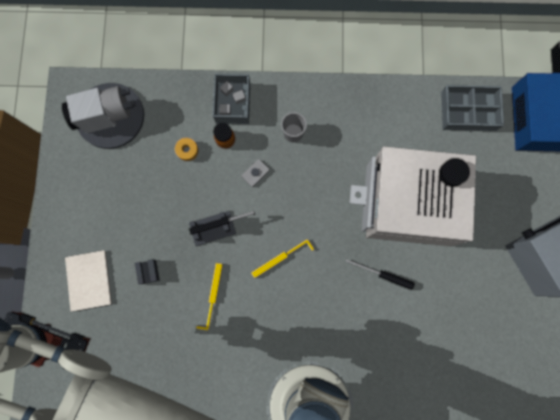

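View pics/scene0.png

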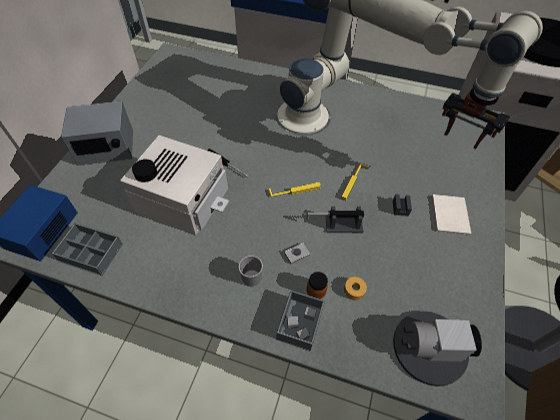

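Top view: the cradled black hook is at (212,228), with its rod running to about (265,216). The yellow look-alikes are at (283,259) and (213,297), and the screwdriver at (385,274). I choose the black one in the cradle. The lip and its hole are at (358,195). A close crop comes next to check this.

```bash
python3 - <<'E'
import cv2,numpy as np
a=cv2.imread('pics/top0.png'); b=cv2.imread('pics/scene0.png')
A=cv2.resize(a[190:260,180:280],(800,560),interpolation=cv2.INTER_CUBIC)[:, :]
cv2.imwrite('pics/c1.png',A)
A=cv2.resize(a[150:245,340:400],None,fx=6,fy=6,interpolation=cv2.INTER_CUBIC)
B=cv2.resize(b[170:240,190:250],None,fx=7,fy=8,interpolation=cv2.INTER_CUBIC)
H=max(A.shape[0],B.shape[0]); p=lambda m:cv2.copyMakeBorder(m,0,H-m.shape[0],0,0,0)
cv2.imwrite('pics/c2.png',np.hstack([p(A),p(B)]))
E
```

```text
(no output)
```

View pics/c1.png

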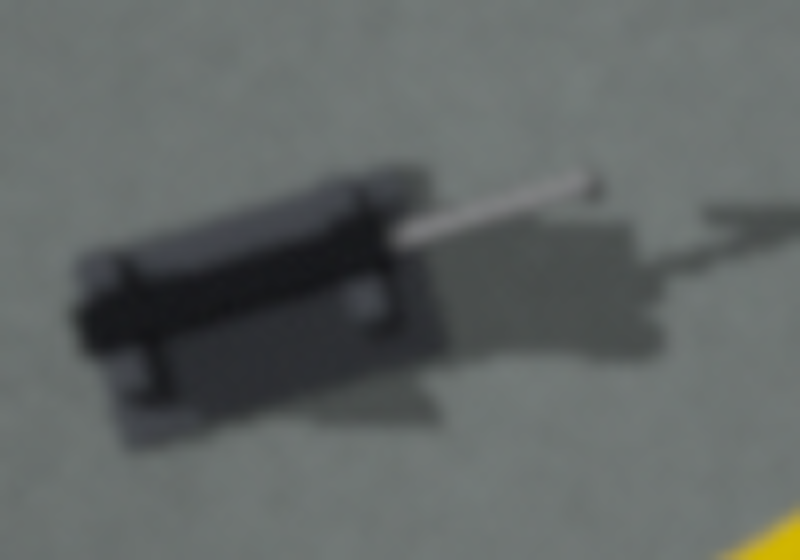

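View pics/c2.png

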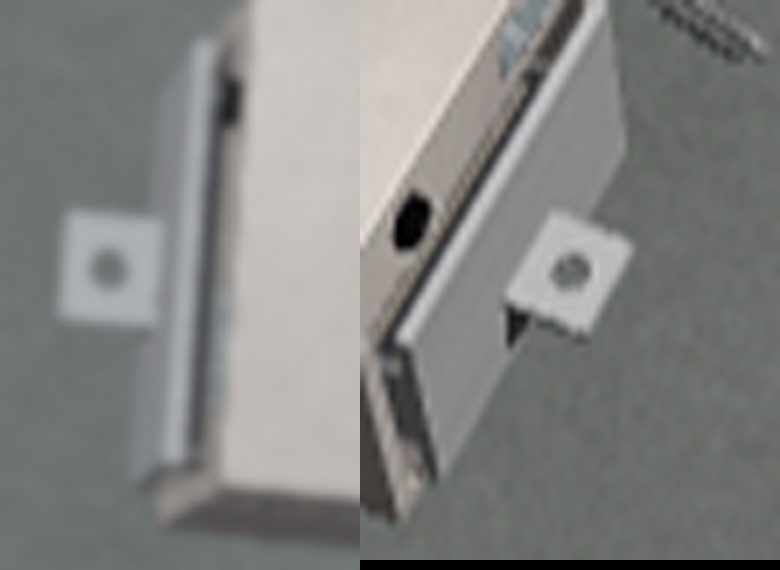

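c1 shows the black handle in the two slots, from (90,325) to (390,235), with the steel rod running to its bend at (590,185). c2 shows the lip with its hole at (108,267) in the top view and (570,270) in the scene view, and the upper edge of the plate from (205,40) to (175,465).

```bash
python3 - <<'E'
from h import *
T=load('top0.png');S=load('scene0.png')
f=lambda x,y,s,o:((x+.5)/s-.5+o[0],(y+.5)/s-.5+o[1])
g=lambda x,y,z:ray(T,*f(x,y,8,(180,190)),z)
a=g(92,328,.068);b=g(392,232,.068);e=g(592,184,.063)
print('handle',a,b,np.linalg.norm(b-a),'mid',(a+b)/2,'bend',e,np.linalg.norm(e-(a+b)/2))
print('yaw',np.degrees(np.arctan2(*(b-a)[1::-1])),np.degrees(np.arctan2(*(e-a)[1::-1])))
q=lambda x,y,z:ray(T,*f(x,y,6,(340,150)),z)
h=q(108,267,.06);print('hole top',h)
u=((210+.5)/7-.5+190,(270.5)/8-.5+170);print('hole scene',ray(S,*u,.06),'scene px',u)
p=q(205,40,.118);w=q(178,465,.118);print('plate',p,w,np.linalg.norm(p-w),'dir',np.degrees(np.arctan2(*(p-w)[1::-1])))
l=[q(*c,.06) for c in((67,212),(60,320),(163,218),(154,327))];print(np.round(l,4))
for c in ((-.1,.1),):pass
E
```

```text
handle [0.46092806 0.32735722 0.068     ] [0.49577991 0.22761631 0.068     ] 0.10565463542992531 mid [0.47835398 0.27748676 0.068     ] bend [0.51447849 0.16078818 0.063     ] 0.12226421854352396
yaw -70.73936934769317 -72.17787356753439
hole top [ 0.57260967 -0.1237443   0.06      ]
hole scene [ 0.56784822 -0.12191127  0.06      ] scene px (219.57142857142858, 203.3125)
plate [ 0.66476744 -0.1587658   0.118     ] [ 0.47401129 -0.14530239  0.118     ] 0.1912306823263777 dir -4.037193554022881
[[ 0.598  -0.1049  0.06  ]
 [ 0.5474 -0.1017  0.06  ]
 [ 0.5962 -0.1492  0.06  ]
 [ 0.5451 -0.1447  0.06  ]]
```

```bash
python3 - <<'E'
from h import *
r.reach([.572,-.06,.40],[180,0,86]); r.wait(.3); s=snap('wrist','w_hole.png'); print(proj(s,[.571,-.123,.06]),-s['R'].T@s['t'],np.round(s['R'],2))
r.reach([.477,.278,.38],[180,0,108]); r.wait(.3); s2=snap('wrist','w_cr.png'); print(proj(s2,[.477,.278,.068]),proj(s2,[.514,.161,.063]))
print(r.sense()['clock'],r.sense()['contact_force'])
a=cv2.imread('pics/w_hole.png');b=cv2.imread('pics/w_cr.png')
cv2.imwrite('pics/w2.png',cv2.resize(np.vstack([a,b]),None,fx=.7,fy=.7,interpolation=cv2.INTER_AREA))
E
```

```text
(np.float64(278.7332125766947), np.float64(254.56842429109074)) [0.57688335 0.02094473 0.37995527] [[ 1.   -0.07  0.  ]
 [-0.07 -0.95  0.29]
 [-0.02 -0.29 -0.96]]
(np.float64(274.79198814945573), np.float64(201.54200979430382)) (np.float64(274.01830359138955), np.float64(317.56931503211695))
4.725 [0.76615453 0.29006284 0.20455834]
```

View pics/w2.png

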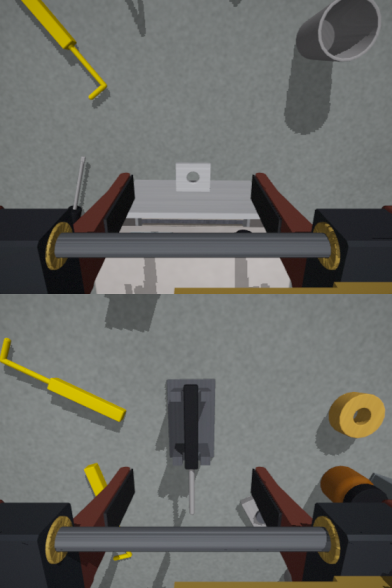

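The upper picture shows the lip hole at about (276,253) in full-resolution pixels. The lower one shows the black handle lying along the columns at about (272,190), with the rod pointing down the image to (274,312). Both agree with my estimates. I'll refine them with contours.

```bash
python3 - <<'E'
from h import *
s=load('w_hole.png'); g=cv2.cvtColor(s['frame'],cv2.COLOR_RGB2GRAY)
x0,y0=245,228; c=g[y0:280,x0:310]; m=(c<165).astype(np.uint8)
n,_,st,ce=cv2.connectedComponentsWithStats(m)
for i in range(1,n):
    if 80<st[i,4]<1200:
        u=ce[i]+[x0,y0]; print('hole?',st[i],u,ray(s,*u,.06),ray(s,*u,.0575),'diam',st[i,2]/s['fx']*(s['R']@[.572,-.123,.06]+s['t'])[2])
s=load('w_cr.png'); f=s['frame'].astype(int); m=((f.max(2)<48)).astype(np.uint8); m[:110]=0;m[260:]=0;m[:,:235]=0;m[:,310:]=0
cs,_=cv2.findContours(m,0,2); k=max(cs,key=cv2.contourArea); rc=cv2.minAreaRect(k); bp=cv2.boxPoints(rc);print(rc)
P=np.array([ray(s,*p,.068) for p in bp]);print(P,P.mean(0))
g=cv2.cvtColor(s['frame'],cv2.COLOR_RGB2GRAY)
for y in (130,150,170,190,210,225,240):print(y,[int(v) for v in g[y,250:296:2]])
for y in range(255,320,6):print(y,[int(v) for v in g[y,262:290:1]])
E
```

```text
hole? [ 21  17  20  17 262] [275.25572519 252.72137405] [ 0.56759179 -0.12070584  0.06      ] [ 0.56751919 -0.12181264  0.0575    ] diam 0.02046345536531049
((266.0, 189.0), (120.0, 32.0), 90.0)
[[0.43791896 0.33148241 0.068     ]
 [0.46338873 0.33971665 0.068     ]
 [0.49743116 0.23656368 0.068     ]
 [0.46914106 0.22742898 0.068     ]] [0.46696998 0.28379793 0.068     ]
130 [87, 87, 85, 86, 83, 85, 68, 26, 24, 25, 30, 27, 26, 26, 24, 25, 64, 89, 84, 84, 88, 86, 86]
150 [88, 88, 90, 87, 71, 57, 37, 30, 37, 33, 35, 33, 33, 33, 34, 31, 30, 62, 61, 90, 91, 89, 87]
170 [56, 60, 59, 59, 57, 58, 45, 31, 34, 31, 32, 32, 31, 32, 30, 34, 30, 60, 57, 77, 85, 86, 85]
190 [59, 61, 61, 57, 59, 61, 47, 27, 33, 32, 31, 32, 30, 31, 32, 34, 32, 88, 84, 85, 85, 87, 86]
210 [59, 59, 60, 59, 59, 59, 60, 24, 34, 31, 34, 32, 30, 31, 32, 30, 34, 88, 83, 86, 86, 88, 86]
225 [67, 69, 43, 30, 31, 32, 34, 24, 30, 29, 30, 30, 28, 32, 32, 30, 31, 72, 68, 68, 68, 69, 67]
240 [89, 88, 85, 89, 83, 71, 96, 40, 29, 31, 31, 29, 29, 28, 30, 32, 34, 93, 78, 87, 88, 88, 87]
255 [95, 97, 98, 98, 96, 95, 93, 91, 107, 135,
[... 790 characters left out ...]
133, 133, 132, 134, 126, 113, 123, 141, 152, 154, 150, 139, 124, 126, 134, 134, 135, 134, 133, 134, 133, 135, 138, 140, 139]
297 [135, 135, 135, 135, 134, 137, 139, 131, 112, 121, 141, 150, 154, 150, 140, 125, 129, 138, 138, 139, 138, 137, 136, 136, 136, 135, 136, 135]
303 [134, 133, 134, 133, 134, 135, 137, 124, 105, 119, 140, 150, 153, 150, 140, 126, 128, 136, 134, 134, 134, 134, 135, 134, 132, 133, 134, 136]
309 [93, 93, 101, 125, 137, 136, 134, 133, 114, 117, 139, 150, 153, 150, 141, 126, 129, 137, 136, 136, 133, 132, 132, 132, 133, 134, 137, 139]
315 [95, 93, 119, 134, 132, 133, 134, 134, 135, 137, 133, 124, 120, 113, 123, 133, 133, 134, 134, 134, 137, 138, 137, 137, 135, 133, 131, 130]
```

```bash
python3 - <<'E'
from h import *
s=load('w_cr.png');g=cv2.cvtColor(s['frame'],cv2.COLOR_RGB2GRAY)
print([int(v) for v in g[112:140,271]],[int(v) for v in g[240:256,269]],[int(v) for v in g[306:320,274]])
col=g[100:330,270].astype(int)
top=112+np.argmax(g[112:140,271]<55); bot=240+np.argmax(g[240:256,267]>60)
a=ray(s,272.5,top-.5,.068);b=ray(s,273,bot-.5,.068);e=ray(s,274,312.5,.063)
print(top,bot,a,b,np.linalg.norm(a-b),(a+b)/2,e,np.linalg.norm((e-(a+b)/2)[:2]))
d=e-a;print(np.degrees(np.arctan2(d[1],d[0])), e[:2]-129*d[:2]/np.linalg.norm(d[:2])/1000)
E
```

```text
[126, 127, 128, 129, 130, 130, 131, 132, 128, 106, 93, 86, 87, 86, 87, 87, 80, 37, 26, 32, 36, 33, 32, 33, 34, 33, 32, 34] [31, 31, 29, 27, 28, 31, 29, 30, 30, 33, 53, 89, 87, 89, 90, 91] [154, 153, 153, 153, 153, 153, 154, 153, 137, 120, 136, 137, 138, 136]
129 251 [0.4557024 0.3376598 0.068    ] [0.48993623 0.23255683 0.068     ] 0.11053772961364182 [0.47281931 0.28510831 0.068     ] [0.51217866 0.16658778 0.063     ] 0.12488504271851875
-71.73031499331991 [0.47173844 0.28908508]
```

```bash
python3 - <<'E'
from h import *
p=[.4728,.2851]
r.reach([*p,.30],[180,0,108.2]); r.servo_line([*p,.222],speed=.1); r.grab(60); r.wait(.2)
s=r.sense();print(s['opening'],s['gripper_force'],s['tcp_pos'],s['orientation'],s['contact_force'])
r.servo_line([*p,.305],speed=.1); r.wait(.2); s=r.sense();print(s['opening'],s['contact_force'],s['torque'])
a=np.radians(-94);o=np.array([.5676,-.1207])-.125*np.array([np.cos(a),np.sin(a)])
r.servo_line([*(o+[0,.03]),.305],[180,0,86],speed=.15)
r.servo_line([*o,.163+.072+.035],speed=.08);r.wait(.3)   # tip nominally at z .075
s=r.sense();print(o,s['tcp_pos'],s['orientation'],s['clock'],s['contact_force'])
for n in('wrist','scene','top'):
    q=snap(n,n+'1.png');print(n,'hole',proj(q,[.5676,-.1207,.06]),'tip',proj(q,[.5676,-.1207,.075]),'bend',proj(q,[.5676,-.1207,.107]))
A=cv2.resize(cv2.imread('pics/scene1.png')[170:250,190:270],None,fx=5,fy=5,interpolation=2)
B=cv2.resize(cv2.imread('pics/top1.png')[160:230,300:400],None,fx=4,fy=4,interpolation=2)
W=cv2.imread('pics/wrist1.png')[150:420,100:480]
H=600;C=np.zeros((600,800,3),np.uint8);C[:400,:400]=A;C[:280,400:800]=B;C[300:570,410:790]=W;cv2.imwrite('pics/m1.png',C)
E
```

```text
0.017526147686522126 59.99851405620575 [0.47279462 0.2851126  0.22196944] [-1.79997455e+02  8.91916762e-04  1.08202846e+02] [-0.15357135  0.68472826 -0.95622548]
0.01771241071622201 [-0.18713413  0.39830674 -1.6401718 ] [-0.00100522  0.04051442 -0.04859782]
[0.57631956 0.00399551] [0.57639457 0.00420411 0.27042142] [ 1.79962167e+02 -1.43143092e-03  8.60210313e+01] 11.5167 [-0.03609577  0.77107559 -0.72918289]
wrist hole (np.float64(275.45307894295274), np.float64(410.1110768902686)) tip (np.float64(275.51667413471716), np.float64(429.20835924903645)) bend (np.float64(275.68335149991), np.float64(479.26064492639773))
scene hole (np.float64(219.9393938719255), np.float64(203.35014904868328)) tip (np.float64(219.45648782297692), np.float64(200.62705285294155)) bend (np.float64(218.3962572501098), np.float64(194.64843683462973))
top hole (np.float64(356.4846150838812), np.float64(195.84453035109914)) tip (np.float64(357.2759514107338), np.float64(194.78996976732026)) bend (np.float64(359.02538723647365), np.float64(192.45861456085123))
```

View pics/m1.png

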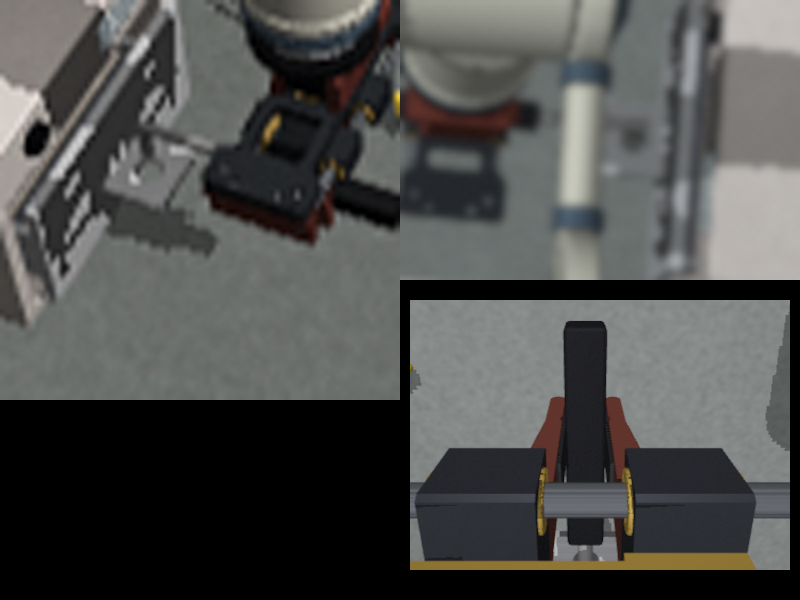

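The hook is held level. In the scene view the leg stands over the lip at about (220,198). The wrist view shows the handle and just the rim of the lip. I'll zoom in on the tip and hole.

```bash
python3 - <<'E'
from h import *
A=cv2.resize(cv2.imread('pics/scene1.png')[182:216,204:238],None,fx=16,fy=16,interpolation=2)
B=cv2.resize(cv2.imread('pics/wrist1.png')[370:420,250:302],None,fx=5,fy=5,interpolation=2)
C=np.zeros((544,800,3),np.uint8);C[:,:544]=A;C[:250,544:800]=B[:,:256];cv2.imwrite('pics/m2.png',C)
E
```

```text
(no output)
```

View pics/m2.png

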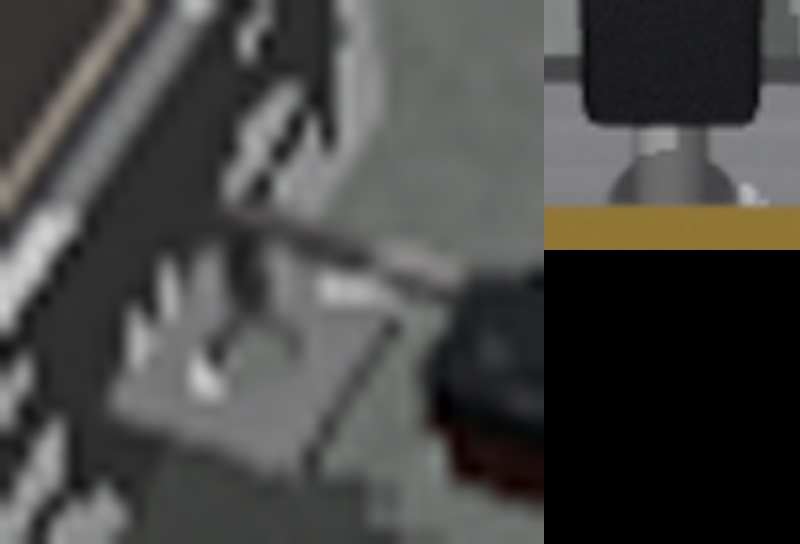

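The tip is at (219,201) and the hole at (219.6,203.1), as predicted for a correct alignment. In the wrist view the rod is centred over the dark hole. Lowering it now with a force check.

```bash
python3 - <<'E'
from h import *
s=r.sense();f0=s['contact_force'].copy();x,y=.57632,.0040
for z in np.arange(.262,.2365,-.004):
    r.servo_line([x,y,z],speed=.04);f=r.sense()['contact_force']-f0
    print(round(z,3),f.round(2))
    if f[2]>4 or np.hypot(*f[:2])>5: print('STOP');break
snap('scene','scene2.png');s=r.sense();print(s['tcp_pos'],s['clock'])
np.save('f0.npy',f0)
E
```

```text
0.262 [-0.22  0.28 -0.11]
0.258 [-0.02 -0.79  0.52]
0.254 [ 0.52 -0.3   0.34]
0.25 [-0.49  0.12 -0.41]
0.246 [-0.2   0.48  0.71]
0.242 [-1.41  0.19  0.13]
0.238 [-0.08 -0.77  0.27]
[0.57626429 0.00399166 0.23777843] 13.5667
```

```bash
cat > pull.py <<'E'
from h import *
f0=np.load('f0.npy');d=np.array([.0698,.9976,0]);o=np.array([.57632,.0040,.2378])
def F(n=3):
    v=[]
    for _ in range(n): r.wait(.03);v.append(r.sense()['contact_force']-f0)
    return np.mean(v,0)
E
python3 - <<'E'
from pull import *
x=0
for st,sp in [(.004,.02)]*2+[(.006,.03)]*7+[(.0015,.015)]*45:
    x+=st;r.servo_line(o+x*d,speed=sp);f=F();p=-f@d
    print(round(x*1e3,1),f.round(1),end=' ')
    if p>7: print('contact');break
s=r.sense();print(s['clock'],(s['tcp_pos']-o)@d,x)
E
```

```text
4.0 [-0.1 -0.2 -0.1] 8.0 [-0.3 -2.3  0.2] 14.0 [-0.2 -1.   0.6] 20.0 [ 0.6 -0.9  0.2] 26.0 [ 0.1 -1.1  0.5] 32.0 [ 0.3 -1.2  0.1] 38.0 [ 0.  -1.3 -0.2] 44.0 [ 0.4 -1.3  0.2] 50.0 [ 0.9 -0.9 -0.3] 51.5 [-0.1 -2.1 -0.4] 53.0 [ 0.  -3.  -0.6] 54.5 [ 0.4 -2.2  0.3] 56.0 [ 0.1 -2.4 -0.2] 57.5 [ 0.6 -2.5 -0.2] 59.0 [ 0.6 -2.3 -0.3] 60.5 [-0.1 -2.5 -0.5] 62.0 [ 0.2 -2.8 -0.1] 63.5 [ 0.8 -2.5 -0.5] 65.0 [ 0.7 -2.4 -0.6] 66.5 [ 0.6 -2.8 -0.7] 68.0 [ 0.8 -2.9 -0. ] 69.5 [ 0.4 -3.1 -0.3] 71.0 [ 0.4 -2.4 -0.6] 72.5 [ 0.5 -2.7 -0.2] 74.0 [ 0.8 -2.7 -0.1] 75.5 [ 1.1 -6.6 -0.5] 77.0 [  0.8 -10.8  -1.7] contact
23.9167 0.07526076337660241 0.07700000000000001
```

```bash
python3 - <<'E'
from pull import *
x=.077
while x<.0795:
    f=F(5);p=-f@d;print(round(x*1e3,2),f.round(1))
    if p>12: break
    x+=.0004;r.servo_line(o+x*d,speed=.01)
r.wait(.8);print(F(5).round(1))
# back off in the hole so the leg hangs free, measure
for b in (.0015,.003,.0045,.006,.007):
    r.servo_line(o+(x-b)*d,speed=.02);f=F(5);print('back',b,f.round(1))
    if b>=.004 and abs(f@d)<1.0: break
s=r.sense();print(s['clock'],s['tcp_pos'],x)
snap('scene','scene3.png');snap('wrist','wrist3.png')
A=cv2.resize(cv2.imread('pics/scene3.png')[185:235,215:275],None,fx=12,fy=12,interpolation=2);cv2.imwrite('pics/m3.png',A)
E
```

```text
77.0 [  0.6 -10.8  -1.7]
77.4 [  0.9 -11.7  -1.8]
77.8 [  0.9 -13.2  -1.9]
[  0.5 -13.   -2. ]
back 0.0015 [ 0.6 -9.3 -1.3]
back 0.003 [ 0.7 -5.7 -0.9]
back 0.0045 [ 0.  -0.6  0.1]
27.1333 [0.58139421 0.07754645 0.23788007] 0.0778
```

View pics/m3.png

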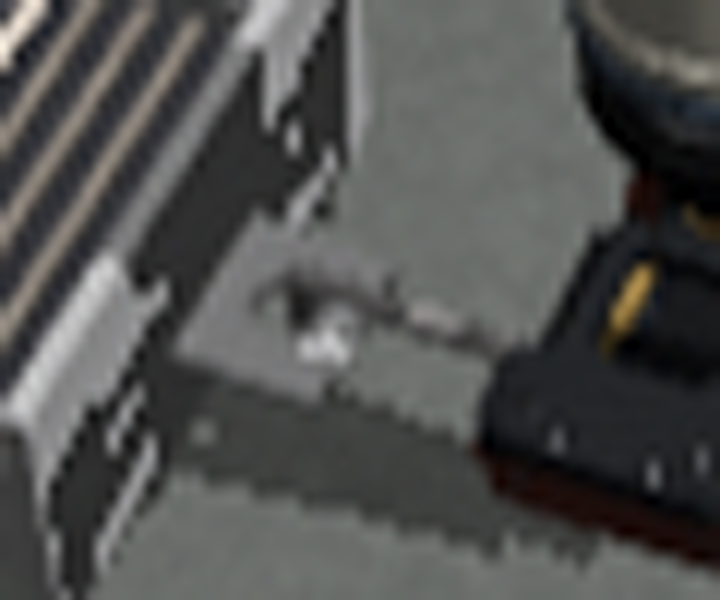

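The hook is standing in the hole, and the tray is clearly drawn out. Now I'll unhook and return to the cradle.

```bash
python3 - <<'E'
from pull import *
q=o+(.0778-.007)*d; r.servo_line(q,speed=.02)
for z in (.25,.262,.275,.305):
    q[2]=z;r.servo_line(q,speed=.06);f=F();print(z,f.round(1))
    if np.linalg.norm(f)>5: print('STOP');raise SystemExit
p=[.4728,.2851]
r.servo_line([*p,.305],[180,0,108.2],speed=.15);r.wait(.3)
f1=r.sense()['contact_force']
for z in (.27,.25,.24,.234,.23,.226,.2225):
    r.servo_line([*p,z],speed=.05);f=F()+f0-f1;print(z,f.round(1))
    if np.linalg.norm(f)>6: print('STOP');break
s=r.sense();print(s['clock'],s['tcp_pos'],s['torque']);snap('wrist','wrist4.png');snap('scene','scene4.png')
A=cv2.resize(cv2.imread('pics/scene4.png')[180:250,270:390],None,fx=4,fy=4,interpolation=2);B=cv2.imread('pics/wrist4.png')[180:420,120:440]
C=np.zeros((280,800,3),np.uint8);C[:,:480]=A;C[:240,480:]=B;cv2.imwrite('pics/m4.png',C)
E
```

```text
0.25 [ 0.1 -0.2 -0.4]
0.262 [ 0.  -0.4 -0.3]
0.275 [-0.   0.3 -0.4]
0.305 [-0.6 -0.6 -0.2]
0.27 [ 0.8 -0.9  0.5]
0.25 [ 0.8 -0.7  0.2]
0.24 [ 0.8 -1.2  0.2]
0.234 [ 0.8 -0.8 -0.1]
0.23 [ 0.9 -1.   0.6]
0.226 [ 0.7 -0.9  1. ]
0.2225 [ 0.6 -0.6  0.6]
35.1167 [0.47276196 0.28508971 0.22239818] [-0.04287159  0.03646237 -0.02450654]
```

View pics/m4.png

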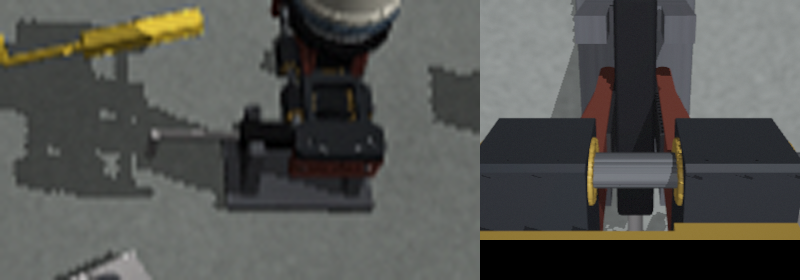

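The handle lies in both slots, with the rod and tip pointing out at the +x end. I'll release, retreat and check.

```bash
python3 - <<'E'
from h import *
p=[.4728,.2851]
r.let_go();r.wait(.2);r.servo_line([*p,.38],speed=.1);r.reach([.472,.278,.45],[180,0,108]);r.wait(.3)
s=snap('wrist','w5.png');t=snap('scene','s5.png');print(r.sense()['clock'],proj(s,[.4728,.2851,.068]))
A=cv2.resize(cv2.imread('pics/s5.png')[150:250,110:390],None,fx=2.8,fy=2.8,interpolation=2)
B=cv2.imread('pics/w5.png')[60:320,130:430]
C=np.zeros((560,800,3),np.uint8);C[:280,:784]=A;C[300:560,:300]=B;cv2.imwrite('pics/m5.png',C)
E
```

```text
39.0833 (np.float64(278.5450125625343), np.float64(179.52805077637177))
```

View pics/m5.png

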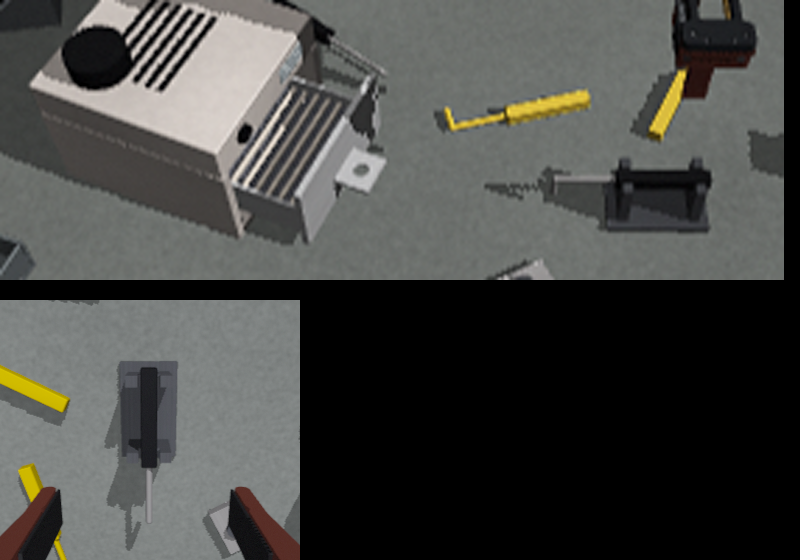

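The tray is out with its lip at (360,170), and the hook lies in both slots as it did before, tip at the +x end.

```bash
python3 -c "
from station import r
print(r.hand_in())"
```

```text
the job is handed in; nothing more can be done
None
```

The job is handed in, though no verdict was returned: the tray was drawn out to its end stop and held there at about 13 N, and the hook is back in its cradle with its tip at the +x end.

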